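# Change the batch on the stone-polishing lap

### The arm

A 7-joint arm with a two-finger parallel gripper is mounted at the origin on the work surface. World frame = base frame: x ahead of the robot, y to its left, z up, the work surface at z = 0. Lengths are in m, angles in degrees, forces in N, time in s.
With the tool pointing down it reaches from about 0.4 to 0.875 m from the base axis. Payload 6.5 kg.
Tool frame: the origin (TCP) lies between the finger pads; the fingertips stand 17 mm ahead of it and the grasp point (between the pads) lies 2 mm behind it; z points along the fingers, y is the line along which they close (so a half turn about z gives the same grasp; the last joint's range is limited). The gripper opens to 85 mm and grips with 20 to 120 N. Pads are 22 mm wide; open, the fingers measure 114 mm over their backs; the gripper's body (76 mm by 85 mm) begins 54 mm behind the grasp point. The pads swing forward as they close: fully open they stand 13 mm farther back than shut.
Start: joints at [-80.111, 30.733, -0.252, 88.115, 0.149, 61.152, -4.079], TCP at [0.154, 0.632, 0.248] pointing down, gripper open.
Joint ranges: [-154.64, 154.64], [-21.42, 123.67], [-72.66, 72.17], [13.99, 137.28], [-74.86, 254.86], [10.95, 109.41], [-158.01, 158.01]. Speed limits (degrees/s): [136.94, 136.94, 180, 180, 180, 180, 180].

### API

Orientations are given as [roll, pitch, yaw] about the fixed x, y, z axes, in that order (R = Rz(yaw) Ry(pitch) Rx(roll)).
In Python, from bench import sensors, capture, calibration, workorder gives the robot as it stands.
- The arm moves only by the shell command python3 -m inch 'ROWS' [OPENING]. ROWS is JSON, a list of rows, each a list of 4 numbers: the shift along the tool's x, y, z in mm, then the turn about the tool's z in rad. In form: [[dx, dy, dz, yaw], ...]. A call has 1 to 20 rows; each row is the pose to reach, as a shift and turn from the pose commanded when the call began, along the tool's axes at that moment; what a row does not reach only later rows make up. A row lasts 1/12 s, in which the tool goes at most 41.7 mm and 7.16 degrees, less where a joint would pass 70% of its speed; a pose out of reach is approached as far as the arm can. A call with a gripper value outside its range is refused whole. OPENING is the opening, from -1 (shut) to 1 (fully open), set as the call begins (- or left out, the last holds). The fingers move at their own pace and stop on an object; the grip force is fixed at half the most. Time passes only in rows, so rows that repeat a pose let the fingers close. It gives the time, the measured TCP pose, the force, the opening and the grip force at its end, in the units of the state.
- sensors.state(): the state, without advancing time (a new reading comes with each control period).
- capture(name): name is "side" or "top"; returns (picture, depth): 480x640x3 uint8, red, green, blue; 480x640 float32, m along the optical axis (not along the pixel's ray), 0 where there is no reading.
- calibration(name): a dict with "mtx" (3x3 intrinsics, pixels), "R" (3x3) and "t" (3): a world point X has camera coordinates R X + t. Camera axes: x right, y down, z forward; pixel columns grow to the right and rows downward; lengths in m; the calibration is good to about 2 mm. A picture is of the moment at which its call begins. calibration takes no time and is no camera call.
- workorder.finish_job(): hands the job in; it is judged then, once.
The state is a dict: "time_s": time; "joint_positions": joint angles; "qvel": joint speeds; "joint_efforts": joint torques, N m; "tool_pos": TCP position; "orientation": TCP orientation; "force": force on the tool from outside, world axes, zero at the start; "wrist_torque": the same for the moment, N m; "gripper_width": finger opening in m; "gripper_force": force on a finger pad.
Only numpy, scipy, OpenCV 4.12 (cv2) and the standard library are available. Lean on these libraries where they do the work, as an engineer would, in place of code of your own. Each camera call takes 0.05 s, during which the arm holds its last target. There are 200 camera calls.

### The job

The lap on the desk has finished its round: press its red mushroom stop down until it latches, and only while it is latched handle the stones: move every round polished stone from the pan into the open wooden box and every oblong rough stone from the aluminium tray into the pan, each set down (not dropped) flat on the floor there, same side up. Then turn the mushroom clockwise and let it spring up, and last press the start button fully down and release it. Leave the glass paperweights and the note dispenser alone.

Things in the scene. Friction and masses are not known exactly. Their poses are not given: they have to be found in the camera images.
- lap: The stone-polishing lap, a fixed grey machine. In its frame (z up): housing with a square-edged flat steel pan on top, outer 200 mm (x) by 310 mm (y), centred on the origin, which lies at desk level; a console 180 mm (x) by 92 mm (y), its top 55 mm above the desk, is joined to its -y side, centred at y = -204 mm
- pan (a point): centre of the pan's floor, 55 mm above the desk, axes as the lap's. Inside, the pan measures 192 mm (x) by 302 mm (y); its rim stands 8 mm above the floor
- estop_top (a point): centre of the flat top of the red mushroom stop on the console, at (-43, -204) mm in the lap's frame. Round head, 52 mm in diameter and 23 mm tall, on a thin neck; up, its top is 43 mm above the console top and its underside 20 mm; latched, both are 10 mm lower
- estop (a joint): how far the mushroom stop is pressed: 0 up, 0.010 m fully down. It takes about 8 N; past half way it snaps down and latches there. Turning its head clockwise unlatches it, and it springs up as soon as it is let go
- estop_knob (a joint): clockwise turn (seen from above) of the mushroom head, rad, 0 to 1.2, about a vertical axis; a light spring turns it slowly back to 0 (in about a second) when let go. Turned by about 0.4 or more it unlatches; turn it by 0.8 to be sure
- start_top (a point): centre of the top of the start button, a round steel push button 32 mm in diameter in a black collar on the console, at (45, -204) mm in the lap's frame; its top is 22 mm above the console top
- start (a joint): how far the start button is pressed: 0 up, 0.006 m fully down (takes 5 N); it springs back
- box: fixed open wooden box, outer 206 mm (x) by 216 mm (y), 50 mm tall, walls 8 mm; origin at desk level under its centre. Its hinged lid stands open, upright and leaning outwards, on its +x side; its edge is up to 255 mm above the desk, so carry stones round or over it. Box and tray change sides from start to start
- box_in (a point): centre of the box's inner floor (8 mm above the desk), axes as the box's; inner floor 190 mm (x) by 200 mm (y)
- tray: fixed flat aluminium pen tray, outer 288 mm (x) by 130 mm (y), floor 3 mm above the desk, rim 8 mm above the floor; origin at desk level under its centre
- glass1: green glass paperweight, 72 mm wide, 50 mm tall, origin under its centre; clear of the work, a bystander; leave alone
- glass2: amber glass paperweight, same size; clear of the work, a bystander; leave alone
- dispenser: heavy non-slip white sticky-note dispenser, 100 x 90 mm, 46 mm tall, origin under its centre; a fixed typewriter, 145 mm tall, stands beyond it from x = 0.82 m on; clear of the work, a bystander; leave alone
- round1: polished round marble paperweight, a puck 60 mm in diameter, straight-sided to 32 mm, shallow dome to 40 mm, 0.26 kg; origin at the centre of its underside, z up. One or two are in the pan at the start (None if absent)
- round2: polished round marble paperweight, a puck 60 mm in diameter, straight-sided to 32 mm, shallow dome to 40 mm, 0.26 kg; origin at the centre of its underside, z up. One or two are in the pan at the start (None if absent)
- oblong1: rough oblong marble paperweight, a block 64 mm (x) by 50 mm (y) by 36 mm tall, 0.3 kg; origin at the centre of its underside, z up. Two or three are in the tray at the start (None if absent)
- oblong2: rough oblong marble paperweight, a block 64 mm (x) by 50 mm (y) by 36 mm tall, 0.3 kg; origin at the centre of its underside, z up. Two or three are in the tray at the start (None if absent)
- oblong3: rough oblong marble paperweight, a block 64 mm (x) by 50 mm (y) by 36 mm tall, 0.3 kg; origin at the centre of its underside, z up. Two or three are in the tray at the start (None if absent)
There are look-alikes about, which are no part of the job. Leave any black or purple look-alike of the oblong1 alone.

How it is judged:
By the outcome, as a careful person would: the job done as asked, in the order asked, and still so for the second after the job is handed in, with the robot touching nothing.
Of round1, round2 only 1 to 2 are there at a start; the rules pass over those that are not, and their reading is None.
Of oblong1, oblong2, oblong3 only 2 to 3 are there at a start; the rules pass over those that are not, and their reading is None.
At some moment in a run one of round1, round2, oblong1, oblong2, oblong3 may be knocked a few centimetres aside while the robot is not near it.
It also fails if it takes over 210 s, if anything falls off the work surface, if the arm or the gripper's body presses on something with over 40 N, if the wrist force passes 120 N, or if a joint passes its speed limit or range.

## Working session

There is one attempt and no reset: what is moved stays moved. The work goes in short steps, Python scripts to look and compute and a shell command to move; the robot and the scene stay as the last step left them, time stands still between calls to the robot, and variables do not carry over. Pictures are saved under pics/ and viewed, at most 14 in all, crops included, and the job is handed in when it is done.

```bash
ls; mkdir -p pics; python3 - <<'E'
from bench import sensors, capture, calibration
import cv2, numpy as np
print(sensors.state())
for n in ("top","side"):
    p,d=capture(n); cv2.imwrite(f"pics/{n}0.png",p[:,:,::-1]); np.save(f"pics/{n}0.npy",d)
    c=calibration(n); print(n,c, -np.array(c["R"]).T@np.array(c["t"]))
E
```

```text
pics
{'time_s': 0.0, 'joint_positions': array([-80.11122529,  30.77883666,  -0.25342595,  88.17475131,
         0.14894478,  61.15038723,  -4.0803774 ]), 'qvel': array([ 0.02430916,  0.08253956,  0.02167882,  0.02982697, -0.02472392,
       -0.1193198 , -0.01231779]), 'joint_efforts': array([-2.48764845e-04, -5.83406532e+01,  1.04856949e+00, -2.59102643e+01,
        1.23545420e-02,  9.77957068e-03,  2.63250934e-05]), 'tool_pos': array([0.1536207 , 0.63093338, 0.24737048]), 'orientation': array([-1.79896661e+02,  8.01813647e-03,  1.66320689e+02]), 'force': array([ 0.03416571, -0.29966455, -0.20094308]), 'wrist_torque': array([-0.01434495, -0.03664764,  0.04275386]), 'gripper_force': 0.0, 'gripper_width': 0.08556210515190264}
top {'mtx': array([[551.52455764,   0.        , 320.47398073],
       [  0.        , 551.52455764, 245.67222986],
       [  0.        ,   0.        ,   1.        ]]), 'R': array([[-0.00763311, -0.99984569, -0.01582197],
       [-0.99570196,  0.00906003, -0.09217121],
       [ 0.09230033,  0.01505041, -0.99561746]]), 't': array([0.08202702, 0.5272706 , 1.39513735])} [0.39685885 0.05623989 1.43892011]
side {'mtx': array([[591.9644214 ,   0.        , 320.34831142],
       [  0.        , 591.9644214 , 227.75902304],
       [  0.        ,   0.        ,   1.        ]]), 'R': array([[ 0.9527416 , -0.30284943,  0.02378378],
       [-0.15556428, -0.55364137, -0.81809595],
       [ 0.26092758,  0.77573414, -0.57458972]]), 't': array([-0.50210421,  0.17485532,  1.1805187 ])} [ 0.19754692 -0.97102349  0.83330428]
```

View pics/top0.png

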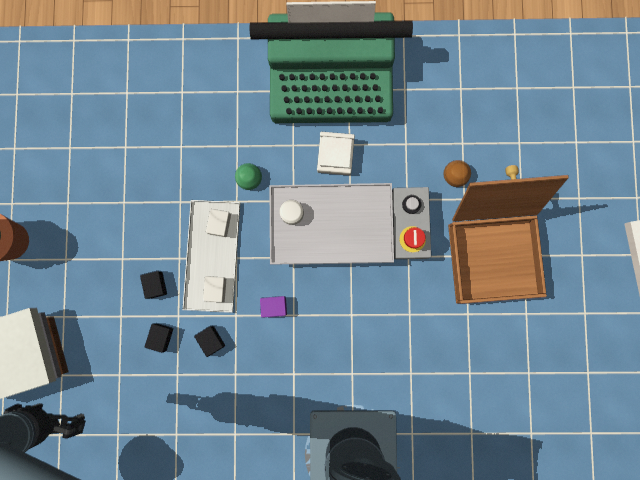

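View pics/side0.png

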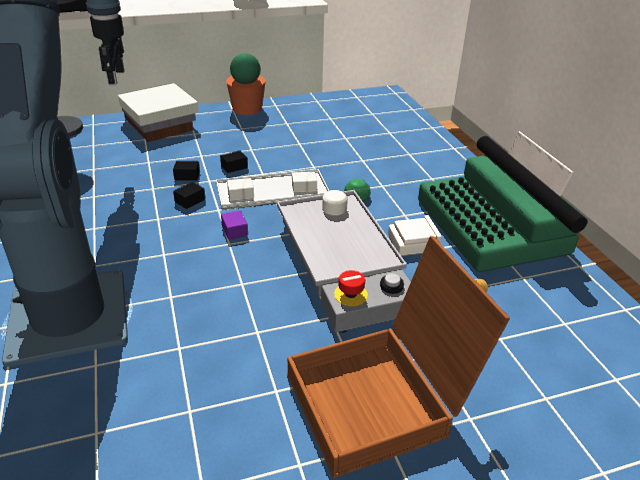

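The top view shows the lap in the centre with its console to the right: red stop at (414,238) and start at (412,204). One round stone is in the pan at (291,212), and two oblongs are in the tray at (217,222) and (214,288). The box is at (498,258) with its lid on the far (+x) side. The black and purple blocks are decoys. Next I'll measure these.

```bash
cat > h.py <<'E'
import numpy as np, cv2
from bench import sensors, capture, calibration
def ray(n,uv,z):
    c=calibration(n);R=np.array(c["R"]);t=np.array(c["t"]);C=-R.T@t
    uv=np.atleast_2d(np.array(uv,float)); p=np.c_[uv,np.ones(len(uv))]@np.linalg.inv(c["mtx"]).T@R
    return C+p*((z-C[2])/p[:,2])[:,None]
def cloud(n,d):
    c=calibration(n);R=np.array(c["R"]);t=np.array(c["t"])
    v,u=np.mgrid[:480,:640]; p=np.stack([u,v,np.ones_like(u)],-1)@np.linalg.inv(c["mtx"]).T*d[...,None]
    return (p-t)@R
def blobs(mask,amin=60):
    cs,_=cv2.findContours(mask.astype(np.uint8),cv2.RETR_EXTERNAL,cv2.CHAIN_APPROX_NONE)
    return [c[:,0,:] for c in cs if cv2.contourArea(c)>amin]
def rect(P): # world pts -> centre,size,angle
    (c,s,a)=cv2.minAreaRect((P[:,:2]*1000).astype(np.float32)); return np.round(c,1),np.round(s,1),round(a,1)
def go(x,y,z,yaw=None):
    "tool-frame delta mm, rad from measured pose; world x y z in m, yaw deg"
    s=sensors.state();p=s["tool_pos"];w=np.radians(s["orientation"][2])
    d=(np.array([x,y,z])-p)*1000
    tx=np.array([np.cos(w),np.sin(w),0]);ty=np.array([np.sin(w),-np.cos(w),0])
    dy=0 if yaw is None else -((np.radians(yaw)-w+np.pi)%(2*np.pi)-np.pi)
    return np.round([d@tx,d@ty,-d[2],dy],3)
E
python3 - <<'E'
from h import *
p=cv2.imread("pics/top0.png");d=np.load("pics/top0.npy");X=cloud("top",d)
hsv=cv2.cvtColor(p,cv2.COLOR_BGR2HSV);z=X[...,2];H,S,V=cv2.split(hsv)
v,u=np.mgrid[:480,:640]
print("floor z",np.median(z[330:400,300:400]),"pan",z[230:250,310:380].mean(),z[230:250,310:380].std())
def show(name,m,zp,amin=60):
    for c in blobs(m,amin): print(name,c.mean(0).round(0),"h",np.round(np.median(z[m&(abs(v-c[:,1].mean())<4)&(abs(u-c[:,0].mean())<4)]),4),*rect(ray("top",c,zp)))
reg=lambda a,b,c,e:(u>a)&(u<b)&(v>c)&(v<e)
show("lap",reg(255,440,178,275)&(z>.045),.063,500)
show("pan",reg(255,394,178,275)&(z>.045),.063,500)
show("round",reg(272,392,188,262)&(z>.075),.095)
show("obl",reg(180,245,195,315)&(z>.024),.036)
show("red",reg(394,432,180,260)&((H<6)|(H>174))&(S>120)&(V>90),.098)
show("redz",reg(394,432,225,260)&(z>.08),.098)
show("startz",reg(394,432,190,222)&(z>.065),.077,30)
show("box",reg(440,560,216,310)&(z>.035),.05)
show("box2",reg(440,560,225,310)&(S>90)&(H<20),.05)
show("tray",reg(175,248,190,320)&(S<60),.011,300)
for n,c in dict(stop=(414,238),start=(412,204)).items(): print(n,ray("top",c,.098 if n=="stop" else .077))
cv2.imwrite("pics/crop0.png",cv2.resize(p[180:320,175:440],None,fx=3,fy=3,interpolation=cv2.INTER_CUBIC))
E
```

```text
floor z -0.00038387840905483144 pan 0.06227282386703073 0.10440153076153122
lap [349. 223.] h 0.0545 [581.8   2.6] [201.3 407.2] 0.1
pan [332. 223.] h 0.0548 [581.7  49.4] [201.3 313.7] 0.1
round [291. 211.] h 0.0939 [606.7 147.3] [56.8 57.2] 89.4
obl [213. 289.] h 0.0394 [419.5 349.5] [54.1 63.8] 87.1
obl [217. 222.] h 0.0385 [590.  341.8] [52.9 65. ] 79.4
red [414. 237.] h 0.0977 [ 539.1 -152.9] [51.2 46.6] 89.4
redz [414. 237.] h 0.0979 [ 539.8 -152.4] [49.7 52.2] 44.2
startz [411. 203.] h 0.0766 [ 626.6 -152. ] [44.8 42.8] 89.4
box [498. 258.] h 1.4389 [ 494.5 -367.9] [216.9 218.7] 4.1
box2 [496. 263.] h 0.0084 [ 483.1 -365.2] [195.1 224.9] 4.0
tray [211. 255.] h 0.0021 [509.5 362.8] [336.4 187.2] 0.3
stop [[ 0.53788432 -0.15172225  0.098     ]]
start [[ 0.62529358 -0.15198801  0.077     ]]
```

View pics/crop0.png

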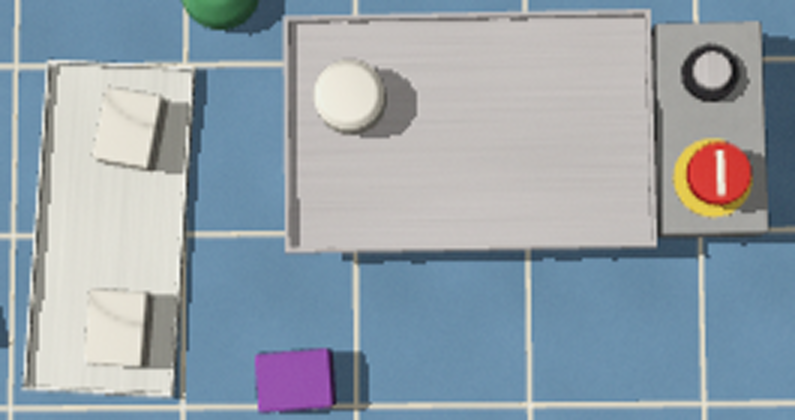

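The crop shows two oblongs in the tray, one round stone in the pan, and the stop and start on the console. The fits agree with the given geometry. First I move to the stop with the gripper shut.

```bash
python3 - <<'E'
from h import *
print(go(.50,.30,.25,90),go(.5395,-.1525,.16,90))
E
```

```text
[-414.813 -239.749   -2.518    1.332] [-560.194 -670.076   87.482    1.332]
```

```bash
python3 -m inch '[[-415,-240,0,1.332],[-415,-240,0,1.332],[-415,-240,0,1.332],[-415,-240,0,1.332],[-415,-240,0,1.332],[-415,-240,0,1.332],[-415,-240,0,1.332],[-415,-240,0,1.332],[-415,-240,0,1.332],[-415,-240,0,1.332],[-415,-240,0,1.332],[-415,-240,0,1.332],[-560,-670,60,1.332],[-560,-670,60,1.332],[-560,-670,60,1.332],[-560,-670,60,1.332],[-560,-670,60,1.332],[-560,-670,60,1.332],[-560,-670,60,1.332],[-560,-670,60,1.332]]' -1
python3 -c "
from h import *
print(go(.5395,-.1525,.16,90))"
```

```text
time_s: 1.77
tool_pos: [0.5283, -0.0308, 0.2042]
orientation: [-180.0, -0.0, 90.0]
force: [1.1, 0.4, 0.5]
gripper_width: -0.0003
gripper_force: 0.0
[-121.678   11.141   44.24     0.   ]
```

```bash
python3 -m inch '[[-122,11,44,0],[-122,11,44,0],[-122,11,44,0],[-122,11,44,0],[-122,11,44,0],[-122,11,44,0],[-122,11,44,0]]'
python3 -c "
from h import *
print(go(.5395,-.1525,.12,90))"
```

```text
time_s: 2.35
tool_pos: [0.5401, -0.1488, 0.1607]
orientation: [180.0, -0.1, 90.1]
force: [-0.8, 0.3, 0.3]
gripper_width: 0.0
gripper_force: 0.0
[-3.6510e+00 -6.5500e-01  4.0734e+01  3.0000e-03]
```

```bash
python3 -m inch '[[-4,-1,20,0],[-4,-1,40,0],[-4,-1,44,0],[-4,-1,47,0],[-4,-1,50,0],[-4,-1,52,0],[-4,-1,54,0],[-4,-1,55,0],[-4,-1,55,0]]'
```

```text
time_s: 3.1
tool_pos: [0.5396, -0.154, 0.1066]
orientation: [179.9, -0.0, 90.1]
force: [-0.2, 0.8, 0.1]
gripper_width: -0.0
gripper_force: 0.0
```

```bash
python3 -m inch '[[0,0,1,0],[0,0,2,0],[0,0,3,0],[0,0,4,0],[0,0,4,0]]'; python3 -m inch '[[0,0,-40,0],[0,0,-90,0],[0,0,-90,0],[0,0,-90,0],[120,0,-90,0],[120,0,-90,0],[120,0,-90,0],[120,0,-90,0],[120,0,-90,0]]' 1
python3 - <<'E'
from h import *
p,d=capture("top");X=cloud("top",d);z=X[...,2];v,u=np.mgrid[:480,:640]
cv2.imwrite("pics/top1.png",p[:,:,::-1])
reg=lambda a,b,c,e:(u>a)&(u<b)&(v>c)&(v<e)
hsv=cv2.cvtColor(p,cv2.COLOR_RGB2HSV);H,S,V=cv2.split(hsv)
print("stop z",np.median(z[reg(394,432,225,260)&((H<6)|(H>174))&(S>120)&(V>90)]))
for n,m in (("round",reg(272,392,188,262)&(z>.075)&(z<.11)),("obl",reg(180,245,195,315)&(z>.024))):
  for c in blobs(m): print(n,rect(ray("top",c,.095 if n=="round" else .039)))
print(go(.607,.147,.14,90))
E
```

```text
time_s: 3.52
tool_pos: [0.5401, -0.1548, 0.1046]
orientation: [179.9, -0.1, 90.0]
force: [-8.1, 4.6, 27.4]
gripper_width: 0.0003
gripper_force: 14.1
time_s: 4.27
tool_pos: [0.5383, -0.0319, 0.1905]
orientation: [-179.9, -0.0, 90.3]
force: [-0.2, -0.6, 0.8]
gripper_width: 0.0856
gripper_force: 0.0
stop z 0.09716938733557409
round (array([606.7, 147.4]), array([56.8, 57.2]), 89.4)
obl (array([419.3, 349.6]), array([52.2, 63.7]), 86.1)
obl (array([589.8, 341.2]), array([52.7, 64.5]), 79.4)
[1.8121e+02 6.9091e+01 5.0705e+01 2.0000e-03]
```

```bash
python3 - <<'E'
from h import *
p,d=capture("side"); cv2.imwrite("pics/s1.png",cv2.resize(p[230:350,280:460,::-1],None,fx=4,fy=4))
p0=cv2.imread("pics/side0.png")
for q in (p0,p[:,:,::-1]):
  H,S,V=cv2.split(cv2.cvtColor(np.ascontiguousarray(q),cv2.COLOR_BGR2HSV)); m=((H<6)|(H>174))&(S>150)&(V>110); m[:230]=0;m[350:]=0;m[:,:300]=0;m[:,410:]=0
  c=max(blobs(m),key=len);print(c.min(0),c.max(0))
d0=np.load("pics/top0.npy"); d,_=d0,0
p,d=capture("top")
for D in (d0,d): print(cloud("top",D)[...,2][232:244,408:420].mean(),np.median(cloud("top",D)[...,2][232:244,408:420]))
print(cloud("top",d)[...,2][226:252:3,400:430:3].round(3))
E
```

```text
[339 271] [364 293]
[339 271] [363 293]
0.09785357468441377 0.09788379335740796
0.12460041856011982 0.0979742652115567
[[0.579 0.577 0.577 0.579 0.055 0.057 0.055 0.055 0.049 0.052]
 [0.582 0.581 0.581 0.579 0.1   0.101 0.094 0.094 0.055 0.054]
 [0.588 0.579 0.58  0.581 0.1   0.1   0.098 0.1   0.058 0.052]
 [0.591 0.581 0.577 0.098 0.098 0.098 0.099 0.095 0.098 0.056]
 [0.595 0.584 0.58  0.097 0.095 0.099 0.098 0.094 0.097 0.057]
 [0.596 0.588 0.576 0.098 0.096 0.102 0.095 0.098 0.095 0.052]
 [0.601 0.59  0.574 0.097 0.093 0.096 0.098 0.095 0.054 0.054]
 [0.605 0.593 0.054 0.06  0.092 0.095 0.095 0.055 0.053 0.053]
 [0.608 0.596 0.053 0.055 0.051 0.058 1.439 0.055 0.056 0.054]]
```

View pics/s1.png

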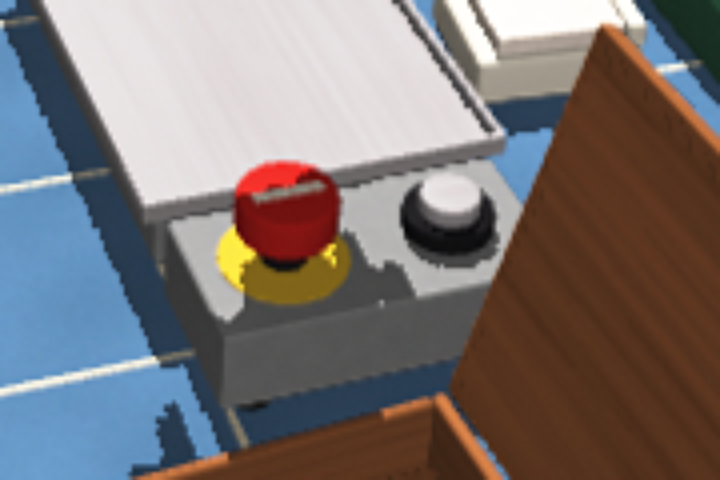

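The stop is still up. The fingers started opening while they were still pressing, which may have turned it and released the latch. I'll repeat the press, keep the gripper shut, and check along the way.

```bash
python3 -c "
from h import *
print(go(.5395,-.1525,.12,90))"
```

```text
[-1.15977e+02  1.30100e+00  7.11300e+01 -2.00000e-03]
```

```bash
python3 -m inch '[[-40,1,0,0],[-80,1,0,0],[-116,1,0,0],[-116,1,30,0],[-116,1,65,0],[-116,1,70,0],[-116,1,70,0]]' -1; for i in 1 2 3 4 5 6; do python3 -m inch '[[0,0,3,0],[0,0,3,0]]' | grep -E "pos|force"; done
```

```text
time_s: 5.0
tool_pos: [0.5375, -0.1518, 0.1197]
orientation: [-179.7, -0.0, 89.9]
force: [0.0, 0.1, -0.1]
gripper_width: 0.0006
gripper_force: 0.0
tool_pos: [0.5406, -0.1514, 0.1198]
force: [-0.0, 0.8, 0.2]
gripper_force: 0.0
tool_pos: [0.5404, -0.1509, 0.1164]
force: [-0.5, -0.1, -0.8]
gripper_force: 0.0
tool_pos: [0.5402, -0.1509, 0.1131]
force: [0.6, 0.9, 3.9]
gripper_force: 1.8
tool_pos: [0.5396, -0.151, 0.11]
force: [0.3, -0.4, 0.2]
gripper_force: 0.0
tool_pos: [0.5399, -0.1509, 0.1065]
force: [0.3, 0.5, -0.4]
gripper_force: 0.0
tool_pos: [0.5404, -0.1511, 0.1047]
force: [-4.5, 1.6, 16.2]
gripper_force: 8.0
```

```bash
python3 -m inch '[[0,0,-5,0],[0,0,-10,0],[0,0,-40,0],[0,0,-80,0],[0,0,-80,0],[60,0,-80,0],[120,0,-80,0],[120,0,-80,0],[120,0,-80,0],[120,0,-80,0]]'
cat > st.py <<'E'
from h import *
p,d=capture("top");z=cloud("top",d)[...,2];v,u=np.mgrid[:480,:640]
reg=lambda a,b,c,e:(u>a)&(u<b)&(v>c)&(v<e)
print("stop z",np.median(z[234:244,411:420]))
for n,m,zp in (("round",reg(272,392,188,262)&(z>.075)&(z<.11),.095),("obl",reg(180,245,195,315)&(z>.024)&(z<.06),.039)):
  for c in blobs(m): print(n,rect(ray("top",c,zp)))
E
python3 st.py; python3 -c "
from h import *
print(go(.607,.147,.14,90))"
```

```text
time_s: 6.83
tool_pos: [0.5399, -0.0281, 0.1834]
orientation: [180.0, -0.1, 90.3]
force: [-0.2, -0.9, -0.2]
gripper_width: 0.0
gripper_force: 0.0
stop z 0.08786115661990188
round (array([606.7, 147.3]), array([56.8, 57.2]), 89.4)
obl (array([419.2, 349.5]), array([52.3, 63.7]), 85.9)
obl (array([589.8, 341.5]), array([52.3, 64.4]), 79.1)
[1.77397e+02 6.75350e+01 4.35500e+01 2.00000e-03]
```

```bash
python3 -m inch '[[177,68,40,0],[177,68,40,0],[177,68,40,0],[177,68,40,0],[177,68,40,0],[177,68,40,0],[177,68,40,0],[177,68,80,0],[177,68,108,0],[177,68,113,0],[177,68,113,0],[177,68,113,0]]' 1; python3 -c "
from h import *
print(go(.607,.147,.07,90))"
```

```text
time_s: 7.88
tool_pos: [0.6087, 0.144, 0.0719]
orientation: [179.9, 0.0, 89.9]
force: [0.3, -0.3, 1.0]
gripper_width: 0.0853
gripper_force: 0.0
[ 2.974e+00 -1.710e+00  1.890e+00 -2.000e-03]
```

```bash
python3 -m inch '[[3,-1,1,0],[3,-1,1,0],[3,-1,1,0],[3,-1,1,0],[3,-1,1,0],[3,-1,1,0],[3,-1,1,0],[3,-1,1,0]]' -1;python3 -m inch '[[0,0,-10,0],[0,0,-40,0],[0,0,-80,0],[0,0,-100,0],[0,0,-100,0]]'; python3 -c "
from h import *
print(go(.47,-.36,.17,90))"
```

```text
time_s: 8.55
tool_pos: [0.608, 0.1496, 0.0718]
orientation: [179.8, -0.1, 90.0]
force: [-2.1, 0.9, 8.2]
gripper_width: 0.0585
gripper_force: 64.0
time_s: 8.97
tool_pos: [0.6101, 0.1494, 0.1758]
orientation: [179.5, -0.2, 90.0]
force: [1.3, 0.5, -2.2]
gripper_width: 0.0582
gripper_force: 65.7
[-509.403 -139.954    5.821   -0.   ]
```

```bash
python3 -m inch '[[-40,-30,0,0],[-80,-60,0,0],[-120,-90,0,0],[-160,-120,0,0],[-200,-137,0,0],[-505,-137,0,0],[-505,-137,0,0],[-505,-137,0,0],[-505,-137,0,0],[-505,-137,0,0],[-505,-137,0,0],[-505,-137,0,0],[-505,-137,0,0],[-505,-137,0,0],[-505,-137,0,0],[-505,-137,0,0],[-505,-137,60,0],[-505,-137,100,0],[-505,-137,120,0],[-505,-137,120,0]]'; python3 -c "
from h import *
print(go(.475,-.36,.0255,90))"
```

```text
time_s: 10.63
tool_pos: [0.4662, -0.3498, 0.0428]
orientation: [-179.4, -0.5, 90.2]
force: [-1.5, 2.4, -3.1]
gripper_width: 0.058
gripper_force: 66.6
[-1.0220e+01  8.7740e+00  1.7259e+01  3.0000e-03]
```

```bash
python3 -m inch '[[-4,4,6,0],[-4,4,10,0],[-4,4,13,0],[-4,4,13,0]]'; for i in 1 2; do python3 -m inch '[[0,0,2,0],[0,0,2,0]]' | grep -E "pos|force"; done
```

```text
time_s: 10.97
tool_pos: [0.4748, -0.3603, 0.038]
orientation: [179.9, 0.1, 90.0]
force: [0.2, -0.0, -3.0]
gripper_width: 0.0585
gripper_force: 66.7
tool_pos: [0.4742, -0.3602, 0.0354]
force: [0.3, 0.7, -2.8]
gripper_force: 66.7
tool_pos: [0.4738, -0.3599, 0.0327]
force: [0.1, -0.8, -2.6]
gripper_force: 66.7
```

```bash
python3 -m inch '[[0,0,2,0],[0,0,3,0],[0,0,4,0],[0,0,4,0]]' | grep -E "pos|force"; for i in 1 2 3; do python3 -m inch '[[0,0,1,0],[0,0,1,0]]' | grep -E "pos|force"; done
```

```text
tool_pos: [0.4736, -0.3599, 0.0283]
force: [-0.6, 0.1, -3.1]
gripper_force: 66.7
tool_pos: [0.4737, -0.36, 0.0274]
force: [-0.8, 0.2, -2.3]
gripper_force: 66.7
tool_pos: [0.4737, -0.36, 0.0265]
force: [-0.0, 0.6, -3.1]
gripper_force: 66.7
tool_pos: [0.4737, -0.36, 0.0255]
force: [0.1, -0.2, -1.7]
gripper_force: 66.7
```

```bash
python3 -m inch '[[0,0,1,0],[0,0,1,0]]' | grep -E "pos|force"; python3 -m inch '[[0,0,0,0],[0,0,0,0],[0,0,0,0],[0,0,0,0],[0,0,0,0]]' 1 ; python3 -m inch '[[0,0,-40,0],[0,0,-80,0],[0,0,-120,0],[0,0,-150,0],[0,0,-150,0]]';  python3 -c "
from h import *
print(go(.42,.3495,.16,176))"
```

```text
tool_pos: [0.4739, -0.3601, 0.0249]
force: [-1.4, 0.6, 1.5]
gripper_force: 67.0
time_s: 12.72
tool_pos: [0.4739, -0.3601, 0.0247]
orientation: [180.0, 0.0, 90.0]
force: [0.8, -0.4, -0.0]
gripper_width: 0.0856
gripper_force: 0.0
time_s: 13.13
tool_pos: [0.4766, -0.3629, 0.1812]
orientation: [179.5, 0.3, 90.0]
force: [0.6, -2.0, 0.4]
gripper_width: 0.0855
gripper_force: 0.0
[712.34  -57.029  21.215  -1.502]
```

```bash
python3 -m inch '[[350,30,10,-0.7],[350,30,10,-0.7],[350,30,10,-0.7],[350,30,10,-0.7],[350,30,10,-0.7],[350,30,10,-0.7],[350,30,10,-0.7],[350,30,10,-0.7],[712,-57,10,-1.502],[712,-57,10,-1.502],[712,-57,10,-1.502],[712,-57,10,-1.502],[712,-57,10,-1.502],[712,-57,10,-1.502],[712,-57,10,-1.502],[712,-57,10,-1.502],[712,-57,10,-1.502],[712,-57,10,-1.502],[712,-57,10,-1.502],[712,-57,10,-1.502]]'; python3 - <<'E'
from h import *
p,d=capture("top");cv2.imwrite("pics/top2.png",p[:,:,::-1])
print(go(.4195,.3495,.08,176))
E
python3 st.py
```

```text
time_s: 14.8
tool_pos: [0.4163, 0.3522, 0.1642]
orientation: [-180.0, -0.0, 176.2]
force: [0.1, -0.0, -0.4]
gripper_width: 0.0856
gripper_force: 0.0
[-2.648 -1.068 84.213  0.   ]
stop z 0.08732783080353554
obl (array([395.9, 350.8]), array([50.9, 15.1]), 89.6)
obl (array([442. , 347.5]), array([50.3, 17.7]), 84.8)
obl (array([589.8, 341.2]), array([52.7, 64.4]), 79.4)
```

View pics/top2.png

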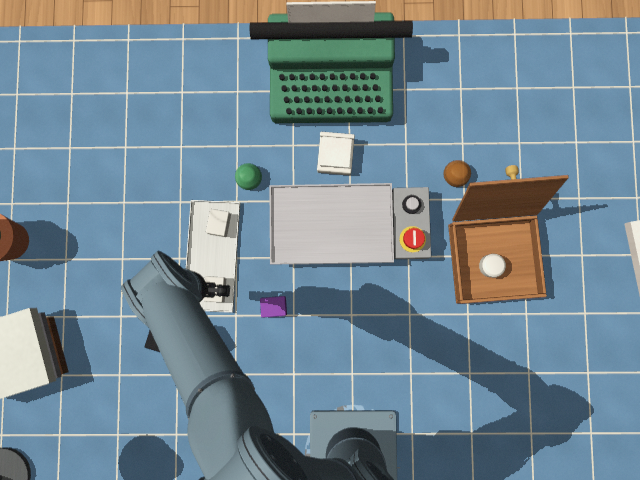

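The round stone is in the box at (492,266), and the hand is above the lower oblong.

```bash
python3 -m inch '[[-2,-1,40,0],[-2,-1,80,0],[-2,-1,110,0],[-2,-1,130,0],[-2,-1,137,0],[-2,-1,137,0],[-2,-1,137,0]]'; python3 -m inch '[[0,0,0,0],[0,0,0,0],[0,0,0,0],[0,0,0,0],[0,0,0,0],[0,0,0,0],[0,0,0,0],[0,0,0,0]]' -1;python3 -m inch '[[0,0,-5,0],[0,0,-40,0],[0,0,-80,0],[0,0,-100,0],[0,0,-100,0],[0,0,-100,0]]'; python3 -c "
from h import *
print(go(.56,.10,.13,90))"
```

```text
time_s: 15.48
tool_pos: [0.4196, 0.3502, 0.0283]
orientation: [180.0, 0.0, 176.0]
force: [0.0, 0.3, -0.3]
gripper_width: 0.0854
gripper_force: 0.0
time_s: 16.15
tool_pos: [0.4195, 0.3516, 0.0291]
orientation: [179.9, 0.1, 176.1]
force: [-0.9, -1.0, 7.9]
gripper_width: 0.0494
gripper_force: 62.5
time_s: 16.65
tool_pos: [0.419, 0.3513, 0.1287]
orientation: [179.9, 0.1, 176.1]
force: [0.7, 0.1, -3.2]
gripper_width: 0.049
gripper_force: 64.1
[-157.877 -240.996   -1.284    1.502]
```

```bash
python3 -m inch '[[-25,-32,-10,0],[-50,-65,-10,0],[-177,-229,-5,0],[-177,-229,-5,0],[-177,-229,-5,0],[-177,-229,-5,0],[-177,-229,-5,0],[-177,-229,-5,0],[-177,-229,-5,0],[-177,-229,-5,0],[-177,-229,-5,0],[-177,-229,20,0],[-177,-229,40,0],[-177,-229,42,0],[-177,-229,42,0]]'; for i in 1 2 3 ; do python3 -m inch '[[0,0,1,0],[0,0,1,0]]' | grep -E "pos|force"; done
```

```text
time_s: 17.9
tool_pos: [0.5776, 0.1114, 0.0843]
orientation: [-180.0, -0.2, 176.2]
force: [0.3, -0.6, -2.8]
gripper_width: 0.049
gripper_force: 63.8
tool_pos: [0.5802, 0.1109, 0.0857]
force: [0.1, -0.6, -2.0]
gripper_force: 63.8
tool_pos: [0.58, 0.1104, 0.0844]
force: [0.3, -1.0, -4.0]
gripper_force: 63.8
tool_pos: [0.5796, 0.1102, 0.0828]
force: [-0.6, 0.4, -2.3]
gripper_force: 63.8
```

```bash
for i in 1 2 3 ; do python3 -m inch '[[0,0,1,0],[0,0,1,0]]' | grep -E "pos|force:"; done
```

```text
tool_pos: [0.5794, 0.1102, 0.0815]
force: [1.1, 0.2, -1.6]
gripper_force: 63.8
tool_pos: [0.5795, 0.1102, 0.0812]
force: [-2.9, -1.5, 4.4]
gripper_force: 64.6
tool_pos: [0.5795, 0.1102, 0.0811]
force: [-6.4, -0.9, 13.3]
gripper_force: 65.9
```

Contact made; I'll release, retreat, and check the second oblong.

```bash
python3 -m inch '[[0,0,-1,0],[0,0,-1,0],[0,0,-1,0]]' ; python3 -m inch '[[0,0,-1,0],[0,0,-1,0],[0,0,-1,0],[0,0,-1,0],[0,0,-1,0],[0,0,-40,0],[0,0,-80,0],[0,0,-80,0],[-40,-120,-80,0],[-40,-120,-80,0],[-40,-120,-80,0],[-40,-120,-80,0],[-40,-120,-80,0]]' 1; python3 st.py; python3 -c "
from h import *
print(go(.59,.342,.08,169.3))"
```

```text
time_s: 19.15
tool_pos: [0.5798, 0.1103, 0.0811]
orientation: [180.0, 0.0, 176.1]
force: [-3.1, -0.4, 6.7]
gripper_width: 0.049
gripper_force: 65.1
time_s: 20.23
tool_pos: [0.6116, -0.0168, 0.1605]
orientation: [-179.9, 0.0, 175.7]
force: [-1.2, -0.3, 0.2]
gripper_width: 0.0854
gripper_force: 0.0
stop z 0.08753890148738099
round (array([577.7, 109.7]), array([50. , 65.1]), 85.7)
obl (array([589.8, 341.4]), array([52.2, 64.4]), 79.4)
[4.65980e+01 3.53083e+02 8.04110e+01 1.15000e-01]
```

```bash
python3 -m inch '[[47,353,10,0.115],[47,353,10,0.115],[47,353,10,0.115],[47,353,10,0.115],[47,353,10,0.115],[47,353,10,0.115],[47,353,10,0.115],[47,353,10,0.115],[47,353,10,0.115],[47,353,10,0.115],[47,353,10,0.115],[47,353,10,0.115]]'; python3 st.py; python3 -c "
from h import *
print(go(.59,.342,.028,169.3))"
```

```text
time_s: 21.28
tool_pos: [0.5879, 0.3431, 0.1503]
orientation: [-179.9, -0.0, 169.5]
force: [-0.5, -1.5, 0.4]
gripper_width: 0.0855
gripper_force: 0.0
stop z 0.0866893616275268
round (array([577.7, 109.7]), array([50. , 65.1]), 85.7)
obl (array([573.9, 339.6]), array([42.1, 34.3]), 80.0)
[-1.49700e+00  2.19000e-01  1.22459e+02  2.00000e-03]
```

```bash
python3 -m inch '[[-1,0,40,0],[-1,0,80,0],[-1,0,105,0],[-1,0,117,0],[-1,0,122,0],[-1,0,122,0],[-1,0,122,0]]'; python3 -m inch '[[0,0,0,0],[0,0,0,0],[0,0,0,0],[0,0,0,0],[0,0,0,0],[0,0,0,0],[0,0,0,0],[0,0,0,0]]' -1;python3 -m inch '[[0,0,-5,0],[0,0,-40,0],[0,0,-80,0],[0,0,-110,0],[0,0,-110,0],[0,0,-110,0]]'; python3 -c "
from h import *
print(go(.58,0,.0875))"
```

```text
time_s: 21.92
tool_pos: [0.5909, 0.3431, 0.0304]
orientation: [179.9, 0.1, 169.4]
force: [-0.3, 1.1, 1.0]
gripper_width: 0.0854
gripper_force: 0.0
time_s: 22.58
tool_pos: [0.5904, 0.3437, 0.0302]
orientation: [179.9, 0.1, 169.5]
force: [-0.7, -1.2, 6.1]
gripper_width: 0.0489
gripper_force: 64.2
time_s: 23.08
tool_pos: [0.5905, 0.3436, 0.1409]
orientation: [179.8, 0.2, 169.5]
force: [-1.1, -0.8, -2.5]
gripper_width: 0.0491
gripper_force: 63.8
[ -52.435 -339.704   53.42     0.   ]
```

```bash
python3 -m inch '[[-6,-40,-10,0],[-12,-80,-15,0],[-52,-340,-15,0],[-52,-340,-15,0],[-52,-340,-15,0],[-52,-340,-15,0],[-52,-340,-15,0],[-52,-340,-15,0],[-52,-340,-15,0],[-52,-340,-15,0],[-52,-340,-15,0],[-52,-340,-15,0],[-52,-340,-15,0],[-52,-340,20,0],[-52,-340,45,0],[-52,-340,53,0],[-52,-340,53,0],[-52,-340,53,0]]'; for i in 1 2 3 4; do python3 -m inch '[[0,0,1,0],[0,0,1,0]]' | grep -E "pos|force:"; done
```

```text
time_s: 24.58
tool_pos: [0.5788, 0.0002, 0.0858]
orientation: [180.0, -0.0, 169.6]
force: [-0.3, 0.4, -1.8]
gripper_width: 0.0489
gripper_force: 64.5
tool_pos: [0.5793, -0.0006, 0.0856]
force: [-0.2, 0.6, -2.8]
gripper_force: 64.5
tool_pos: [0.5788, -0.0008, 0.0841]
force: [0.3, 0.4, -2.4]
gripper_force: 64.5
tool_pos: [0.5785, -0.0008, 0.0826]
force: [-0.6, 0.5, -3.2]
gripper_force: 64.5
tool_pos: [0.5787, -0.0008, 0.0819]
force: [-0.7, -0.5, 0.7]
gripper_force: 64.8
```

```bash
python3 -m inch '[[0,0,1,0],[0,0,1,0]]' | grep -E "pos|force:"; python3 -m inch '[[0,0,0,0],[0,0,0,0],[0,0,0,0],[0,0,0,0],[0,0,-20,0],[0,0,-60,0],[0,0,-100,0],[0,0,-100,0],[80,0,-100,0],[160,0,-100,0],[160,0,-100,0],[160,0,-100,0],[160,0,-100,0]]' 1; python3 st.py; python3 - <<'E'
from h import *
p,d=capture("top");cv2.imwrite("pics/top3.png",p[:,:,::-1])
print(go(.5395,-.152,.13,90))
E
```

```text
tool_pos: [0.5787, -0.0008, 0.0819]
force: [-4.6, -0.9, 11.5]
gripper_force: 66.1
time_s: 26.5
tool_pos: [0.4132, 0.0288, 0.1793]
orientation: [-179.9, -0.5, 169.6]
force: [0.2, -0.5, 0.2]
gripper_width: 0.0852
gripper_force: 0.0
stop z 0.08785425112680942
round (array([577.9, 109.7]), array([50. , 64.7]), 85.7)
round (array([ 5.775e+02, -5.000e-01]), array([49.5, 65.1]), 79.1)
[-149.76  -156.047   50.826    1.388]
```

View pics/top3.png

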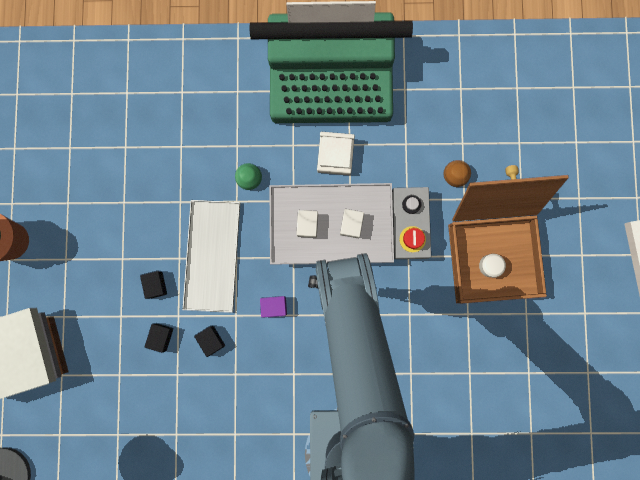

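All stones are in place: oblongs at (307,223) and (352,223) in the pan, the round at (492,266) in the box. The stop is still latched. Next is the twist.

```bash
python3 -m inch '[[-150,-156,10,0.95],[-150,-156,10,0.95],[-150,-156,10,0.95],[-150,-156,10,0.95],[-150,-156,10,0.95],[-150,-156,10,0.95],[-150,-156,10,0.95],[-150,-156,10,0.95],[-150,-156,10,0.95],[-150,-156,10,0.95],[-150,-156,10,0.95],[-150,-156,10,0.95],[-150,-156,20,0.95]]'; python3 -c "
from h import *
print(go(.5395,-.152,.08,115))"
```

```text
time_s: 27.68
tool_pos: [0.5417, -0.1528, 0.162]
orientation: [179.8, 0.1, 115.1]
force: [0.7, -0.3, 0.2]
gripper_width: 0.0854
gripper_force: 0.0
[ 1.6160e+00 -1.6580e+00  8.1958e+01  2.0000e-03]
```

```bash
python3 -m inch '[[1,-1,30,0],[1,-1,60,0],[1,-1,76,0],[1,-1,81,0],[1,-1,81,0],[1,-1,81,0]]'; python3 -m inch '[[0,0,0,0],[0,0,0,0],[0,0,0,0],[0,0,0,0],[0,0,0,0],[0,0,0,0],[0,0,0,0]]' -1
```

```text
time_s: 28.18
tool_pos: [0.5392, -0.1521, 0.08]
orientation: [180.0, 0.0, 115.0]
force: [0.5, -0.3, 0.3]
gripper_width: 0.0851
gripper_force: 0.0
time_s: 28.77
tool_pos: [0.541, -0.1516, 0.0822]
orientation: [179.8, 0.1, 115.2]
force: [0.9, 2.3, 14.8]
gripper_width: 0.0507
gripper_force: 59.8
```

```bash
python3 -m inch '[[0,0,-1,0.1],[0,0,-2,0.2],[0,0,-2,0.3],[0,0,-2,0.4],[0,0,-2,0.5],[0,0,-2,0.6],[0,0,-2,0.7],[0,0,-2,0.8],[0,0,-2,0.9],[0,0,-2,1.0],[0,0,-2,1.0],[0,0,-2,1.0]]'; python3 -c "
from h import *;print(sensors.state()['wrist_torque'])"; python3 -m inch '[[0,0,0,0],[0,0,0,0],[0,0,0,0],[0,0,0,0],[0,0,0,0],[0,0,0,0]]' 1;  python3 -m inch '[[0,0,-40,0],[0,0,-80,0],[0,0,-90,0],[0,0,-90,0],[70,-80,-90,0],[70,-80,-90,0],[70,-80,-90,0],[70,-80,-90,0],[70,-80,-90,0]]'; python3 st.py; python3 - <<'E'
from h import *
p,d=capture("top");cv2.imwrite("pics/top4.png",p[150:320,170:570,::-1])
z=cloud("top",d)[...,2];print(np.median(z[199:208,408:415]),go(.626,-.1525,.11,90))
E
```

```text
time_s: 29.77
tool_pos: [0.5562, -0.1296, 0.0853]
orientation: [179.6, -1.9, 58.7]
force: [17.6, 59.1, 22.8]
gripper_width: 0.0269
gripper_force: 45.3
[11.50836241 -4.43032403  0.1748754 ]
time_s: 30.27
tool_pos: [0.5383, -0.1531, 0.0819]
orientation: [180.0, 0.1, 57.6]
force: [0.3, -0.6, -0.3]
gripper_width: 0.0856
gripper_force: 0.0
time_s: 31.02
tool_pos: [0.5075, -0.0493, 0.1706]
orientation: [-179.9, 0.1, 57.8]
force: [0.2, 0.1, 0.0]
gripper_width: 0.0851
gripper_force: 0.0
stop z 0.5502992101957811
round (array([577.6, 109.6]), array([50.1, 65.2]), 85.7)
round (array([ 5.776e+02, -5.000e-01]), array([49.5, 64.6]), 79.4)
0.07607058133499006 [-22.235 153.486  61.148  -0.565]
```

View pics/top4.png

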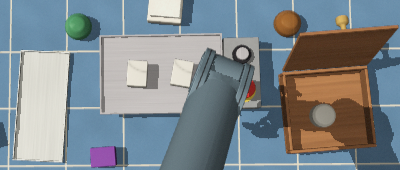

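The grip slipped to one side during the twist. The arm hides the stop at (250,90), so I'll check its height from the side camera.

```bash
cat > stop.py <<'E'
from h import *
p,d=capture("side"); Z=cloud("side",d)
H,S,V=cv2.split(cv2.cvtColor(p,cv2.COLOR_RGB2HSV)); m=((H<6)|(H>174))&(S>150)&(V>110); m[:230]=0;m[350:]=0;m[:,:300]=0;m[:,410:]=0
c=max(blobs(m,20),key=len);print("rows",c.min(0),c.max(0),"(up: 339 271 - 364 293)","z95",np.percentile(Z[m][:,2],95))
P=Z[m]; t=P[P[:,2]>np.percentile(P[:,2],95)-.008]; print(t.mean(0), t.min(0),t.max(0))
cv2.imwrite("pics/stop.png",cv2.resize(p[230:350,280:460,::-1],None,fx=4,fy=4))
E
python3 stop.py
```

```text
rows [339 271] [364 294] (up: 339 271 - 364 293) z95 0.0992290580949288
[ 0.53450055 -0.16756641  0.10239834] [ 0.19754692 -0.97102349  0.09131968] [ 0.56315779 -0.13237277  0.83330428]
```

View pics/stop.png

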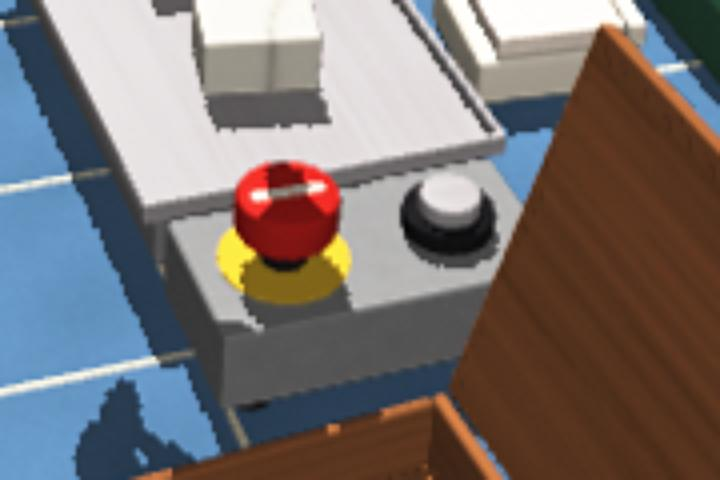

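The mushroom is up, with its top at 0.098 and the slot about back to its start angle. Now the start button, with the gripper shut.

```bash
python3 -m inch '[[-22,153,0,-0.565],[-22,153,0,-0.565],[-22,153,0,-0.565],[-22,153,0,-0.565],[-22,153,0,-0.565],[-22,153,0,-0.565],[-22,153,30,-0.565],[-22,153,60,-0.565],[-22,153,61,-0.565]]' -1; python3 -m inch '[[0,0,0,0],[0,0,0,0],[0,0,0,0],[0,0,0,0]]'; python3 -c "
from h import *
print(go(.626,-.1525,.097))"
```

```text
time_s: 31.92
tool_pos: [0.6218, -0.1491, 0.1052]
orientation: [-179.5, -0.1, 90.0]
force: [-1.5, 1.3, -0.6]
gripper_width: -0.0001
gripper_force: 0.0
time_s: 32.25
tool_pos: [0.6273, -0.1506, 0.1125]
orientation: [179.8, 0.0, 90.1]
force: [0.6, 0.5, 0.2]
gripper_width: 0.0001
gripper_force: 0.0
[-1.935 -1.284 15.487  0.   ]
```

```bash
python3 -m inch '[[-2,-1,8,0],[-2,-1,16,0],[-2,-1,16,0]]' | grep -E "pos|force:"; for i in 1 2 3 4 5; do python3 -m inch '[[0,0,2,0],[0,0,2,0]]' | grep -E "pos|e: \["; done
```

```text
tool_pos: [0.6245, -0.1522, 0.0932]
force: [-0.6, -0.7, 1.6]
gripper_force: 0.9
tool_pos: [0.6248, -0.1523, 0.0923]
force: [-1.2, -0.3, 1.3]
tool_pos: [0.625, -0.1523, 0.0905]
force: [-1.5, 0.6, 3.3]
tool_pos: [0.6252, -0.1524, 0.0886]
force: [-2.4, -0.1, 3.7]
tool_pos: [0.6253, -0.1524, 0.088]
force: [-5.3, 0.9, 14.1]
tool_pos: [0.6254, -0.1525, 0.0877]
force: [-9.8, 3.0, 27.8]
```

Fully down at its stop. I'll release, retreat, and check the final scene.

```bash
python3 -m inch '[[0,0,-6,0],[0,0,-12,0],[0,0,-40,0],[0,0,-80,0],[0,0,-120,0],[80,-100,-120,0],[80,-200,-120,0],[80,-200,-120,0],[80,-200,-120,0],[80,-200,-120,0],[80,-200,-120,0],[80,-200,-120,0],[80,-200,-120,0],[80,-200,-120,0]]'; python3 stop.py; python3 st.py; python3 - <<'E'
from h import *
p,d=capture("top");cv2.imwrite("pics/top5.png",p[:,:,::-1])
z=cloud("top",d)[...,2];print("start",np.median(z[201:207,408:414]),"round",np.median(z[262:270,489:496]))
E
```

```text
time_s: 34.5
tool_pos: [0.4269, -0.0729, 0.2051]
orientation: [179.9, 0.0, 90.1]
force: [0.0, 0.1, -0.2]
gripper_width: 0.0002
gripper_force: 0.0
rows [339 271] [364 293] (up: 339 271 - 364 293) z95 0.09956297301316447
[ 0.5354297  -0.16398872  0.10169594] [ 0.19754692 -0.97102349  0.09189047] [ 0.56354775 -0.13028209  0.83330428]
stop z 0.0975403848528675
round (array([577.7, 109.8]), array([49.8, 65.1]), 85.7)
round (array([ 5.775e+02, -4.000e-01]), array([49.6, 64.7]), 79.8)
start 0.07550065910759526 round 0.046840821167196456
```

View pics/top5.png

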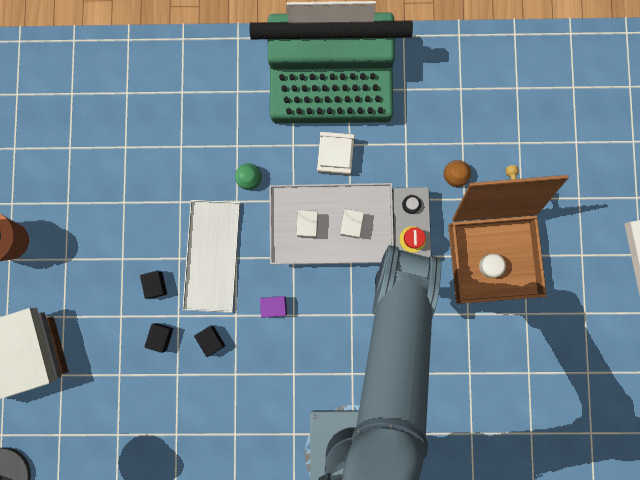

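The oblongs lie flat in the pan at (307,223) and (352,223), and the round stone is flat in the box at (492,266). The stop and start are both up, and the bystanders haven't moved.

```bash
python3 -c "
from bench import workorder
print(workorder.finish_job())"
```

```text
the job is handed in; nothing more can be done
None
```

I handed the job in: the round stone is in the box, both oblongs are in the pan, and the stop was released before the start button was pressed; the stop needed a second press to latch (before any stone was moved), and the grip slipped while turning it, but it sprang up.

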